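# Find the rocking tub lid and press it home

### The arm

A 6-joint arm with a two-finger parallel gripper is mounted at the origin on the work surface. World frame = base frame: x ahead of the robot, y to its left, z up, the work surface at z = 0. Lengths are in m, angles in rad, forces in N, time in s.
With the tool pointing down it reaches from about 0.35 to 0.975 m from the base axis. Payload 4.9 kg.
Tool frame: the origin (TCP) lies at the very end of the fingers, on their centre line; the grasp point (between the pads) lies 19 mm behind it; z points along the fingers, y is the direction in which the jaws open and shut (so a half turn about z gives the same grasp; the last joint's range is limited). The gripper opens to 85 mm and grips with 20 to 120 N. Pads are 22 mm wide; open, the fingers measure 114 mm over their backs; the gripper's body (76 mm by 85 mm) begins 54 mm behind the grasp point. The pads swing forward as they close: fully open they stand 13 mm farther back than shut.
Start: joints at [1.031, 0.053, 1.613, -0, 1.476, -0.119], TCP at [0.255, 0.57, 0.211] pointing down, gripper open.
Joint ranges: [-3.01, 3.01], [-1.01, 2.22], [0.06, 2.58], [-1.02, 4.17], [0.09, 2.62], [-3.14, 3.14]. Speed limits (rad/s): [2.57, 2.57, 3.14, 3.14, 3.14, 3.14].

### API

Orientations are given as a rotation vector (axis times angle).
In Python, from station import ctrl gives the robot as it stands.
- The arm moves only by the tool apply_moves, never from a script. Its argument "deltas" is a list of rows, each a list of 5 numbers: the shift along the tool's x, y, z in m, then the turn about the tool's z in rad, then the gripper's target within -1 to 1 (fully open at 1, half-way at 0, shut at -1). A call has exactly 8 rows; each row shifts and turns the pose as measured when the row begins, along the tool's axes as they then stand; what a row does not reach is not made up. A row lasts 1/8 s, in which the tool goes at most 62.5 mm and 10.7 degrees, less where a joint would pass 70% of its speed; a pose out of reach is approached as far as the arm can. A call with a gripper value outside its range is refused whole. The fingers move at their own pace and stop on an object; "grip_force" is the grip in N (left out, the last holds). Time passes only in rows, so rows that do not move let the fingers close, or fill a call up. It gives the time, the measured TCP pose, the force and the opening at its end, in the units of the state.
- ctrl.get_obs(): the state, without advancing time (a new reading comes with each control period).
- ctrl.get_image(name): name is "scene" or "top" or "wrist"; returns a dict with "img" (420x560x3 uint8, red, green, blue), "range_z" (420x560 float32, m along the optical axis (not along the pixel's ray), 0 where there is no reading), "mtx" (3x3 intrinsics, pixels), "eye" and "attitude" of the camera in the world; the wrist camera has in their place "mount" (4x4, takes a point from camera to tool coordinates, whose origin is the TCP and whose axes are the flange's). Camera axes: x right, y down, z forward; pixel columns grow to the right and rows downward; lengths in m; the calibration is good to about 2 mm. A picture is of the moment at which its call begins: read the wrist's pose just before it.
- ctrl.finish_job(): hands the job in, once; it reports no verdict.
Trained networks look in a picture, given as the dict that the camera call returned (one of the last four; its "shot" number tells which), for a name from the list of things; names that differ only in an ending like _2 or _b are one class to them, and where a whole thing is asked for, a point or a joint stands for the part that bears it (a point fixed in the world has none). Each returns a list of dicts, best first, with "confidence" (0 to 1); they miss things now and then, are a little off and sometimes report something else, mostly with a low value. They report only what shows in the picture. A call takes as long as a camera call. They do not tell look-alikes from the thing itself.
- ctrl.search_frame(picture, target): "extent" ([left, top, width, height] in pixels, round what is visible of it).
- ctrl.spot_point(picture, target): "uv" ([column, row] in pixels: a listed point, or the origin of a listed thing).
The state is a dict: "t": time; "q": joint angles; "dq": joint speeds; "effort": joint torques, N m; "tool_pos": TCP position; "tool_rot": TCP orientation; "contact_force": force on the tool from outside, world axes, zero at the start; "wrist_torque": the same for the moment, N m; "opening": finger opening in m.
Only numpy, scipy, OpenCV 4.12 (cv2) and the standard library are available. Lean on these libraries where they do the work, as an engineer would, in place of code of your own. Each camera call takes 0.05 s, during which the arm holds its last target.

### The job

One of the four square lids on the fastener tubs in the wooden tray was never pushed home, and it rocks. With the fingertips, press down lightly near the edge of one lid after another until one tips under the press, then press that lid down in its middle until it sits fully home, and let go. Do not lift or shift any lid, and leave everything else where it is.

Things in the scene. Friction and masses are not known exactly. Their poses are not given: they have to be found in the camera images.
- lid_a_top (a point): First of four identical lids: centre of the top face of a square grey plastic lid, 92 x 92 mm, a flat 5 mm plate with a 16 mm skirt that hangs with 2.5 mm play around an 82 mm square tub; z up, x and y along the lid's sides; 55 to 115 g. Lid tops stand 70 to 74 mm above the table and all lie level; the tubs stand unevenly, so height does not tell which lid is loose.
- lid_b_top (a point): the same point of the second lid, identical. A seated lid rests all round on its tub's rim and does not yield to a press.
- lid_c_top (a point): the same point of the third lid, identical. Whichever lid is loose lies level but 4 mm too high on a hidden post in its tub's middle. A light press (2 to 5 N) 25 to 38 mm from its middle tips it by about 0.14 rad, until its edge meets the rim; let go, it falls back level.
- lid_d_top (a point): the same point of the fourth lid, identical. In which place of the tray the loose one lies changes from start to start. Pressed in its middle, the loose lid does not tip: it yields only to about 12 N, going straight down.
- post (a joint): how far the stiff push-fit post under the one loose lid (it is not told which) has been pushed down, m: 0 at the start, 0.004 when that lid sits home on the rim. Its head is 24 mm square. About 12 N in the middle of the lid drives it down, and it stays down.
- tray: low wooden tray, 270 x 300 mm, walls 32 mm high, that holds the four tubs two by two; origin at the centre of its underside; fixed
- nut_mid (a point): centre of a steel hex nut, 26 mm across, 12 mm high, lying between the tubs; leave alone
- bolt_mid (a point): centre of a steel bolt, 47 mm high, standing on its 24 mm head between the tubs; lower than the lids; leave alone
- washer_mid (a point): centre of a brass washer, 28 mm across, 5 mm thick, between the tubs; leave alone
- carton_mid (a point): centre of a small cardboard carton 55 x 80 x 45 mm; leave alone
- jar_mid (a point): centre of an amber jar, 56 mm across, 75 mm high; leave alone
- wrench_grip (a point): handle of a 160 mm steel wrench lying on the table; leave alone
- driver_grip (a point): handle of a 170 mm screwdriver lying on the table; leave alone
Things that resemble listed ones, but are neither listed nor needed, are in the scene too. Leave any blue look-alike of the part that bears lid_d_top alone.

How it is judged:
On the way, in this order (a step that is already met when the one before it is completed fails the run):
1. a lid is found to rock: pressed near its edge, it tips by more than 0.05 rad (angle between any of lid_a_top, lid_b_top, lid_c_top, lid_d_top's own z axis and vertical above 0.05 rad), for 0.1 s.
2. the loose lid has been pressed home: its post is down by more than 3.2 mm of 4 (value of joint post above 0.0032 m), for 0.2 s.
At the end, for the whole second after the job is handed in: The loose lid's post is down by more than 3.2 mm; all four lids lie level within 0.03 rad, each within 9 mm of where it started (the loose one is 4 mm lower); the bystanders are within 25 mm of where they were (value of joint post above 0.0032 m and angle between each of lid_a_top, lid_b_top, lid_c_top, lid_d_top's own z axis and vertical below 0.03 rad and distance of each of lid_a_top, lid_b_top, lid_c_top, lid_d_top from where it was at the start of the episode below 0.009 m and distance of each of nut_mid, bolt_mid, washer_mid, carton_mid, jar_mid, wrench_grip, driver_grip from where it was at the start of the episode below 0.025 m); the robot touches nothing.
It fails at once if a lid is lifted, carried or shoved away (more than 15 mm from its start) (distance of any of lid_a_top, lid_b_top, lid_c_top, lid_d_top from where it was at the start of the episode above 0.015 m).
It fails at once if a bystander is moved by more than 25 mm (distance of any of nut_mid, bolt_mid, washer_mid, carton_mid, jar_mid, wrench_grip, driver_grip from where it was at the start of the episode above 0.025 m).
It also fails if it takes over 64 s, if anything falls off the work surface, if the arm or the gripper's body presses on something with over 40 N, if the wrist force passes 120 N, or if a joint passes its speed limit or range.

## Working session

There is one attempt and no reset: what is moved stays moved. The work goes in short steps, Python scripts to look and compute and a tool call to move; the robot and the scene stay as the last step left them, time stands still between calls to the robot, and variables do not carry over. Pictures are saved under pics/ and viewed, and the job is handed in when it is done.

Besides the shell and the picture viewer there is one more tool, called after ">>>" as name(argument=value, ...), one argument or row to a line, values as JSON. apply_moves: Moves the arm, as the interface text tells. Its arguments: {"type":"object","properties":{"deltas":{"type":"array"},"grip_force":{"type":"number"}},"required":["deltas"]}

```bash
mkdir -p pics; cat > h.py <<'E'
import numpy as np, cv2
from station import ctrl
from scipy.spatial.transform import Rotation as R
def att(a):
    a=np.array(a,float)
    return a if a.shape==(3,3) else R.from_rotvec(a).as_matrix()
def world(p,u,v,z=None):
    if z is None: z=float(p["range_z"][int(round(v)),int(round(u))])
    K=np.array(p["mtx"]); c=np.array([(u-K[0,2])/K[0,0],(v-K[1,2])/K[1,1],1])*z
    return att(p["attitude"])@c+np.array(p["eye"])
E
python3 - <<'E'
from h import *
np.set_printoptions(precision=4,suppress=True)
o=ctrl.get_obs(); print({k:np.round(v,3) for k,v in o.items()})
for n in ["top","scene"]:
    p=ctrl.get_image(n); cv2.imwrite(f"pics/{n}0.png",p["img"][:,:,::-1]); print(n,p["eye"],p["attitude"])
    for t in ["lid_a_top"]:
        for d in ctrl.spot_point(p,t): print(d, world(p,*d["uv"]))
E
```

```text
{'t': np.float64(0.0), 'q': array([ 1.031,  0.053,  1.614,  0.   ,  1.476, -0.119]), 'dq': array([-0.002, -0.   , -0.   , -0.   , -0.   , -0.001]), 'effort': array([  0.   , -39.37 , -37.017,  -0.   ,   0.007,   0.   ]), 'tool_pos': array([0.255, 0.57 , 0.21 ]), 'tool_rot': array([-0.656, -3.072,  0.003]), 'contact_force': array([0.088, 0.29 , 0.337]), 'wrist_torque': array([ 0.052, -0.021,  0.031]), 'opening': np.float64(0.086)}
top [0.3497 0.0332 1.2026] [-2.1273  2.1613 -0.1433]
{'uv': [253.0, 166.2], 'confidence': 0.57} [0.6346 0.1037 0.0737]
scene [1.4886 0.8677 0.911 ] [-1.0218 -2.2336  1.1846]
{'uv': [274.1, 228.1], 'confidence': 0.68} [0.6399 0.1187 0.0737]
```

View pics/top0.png

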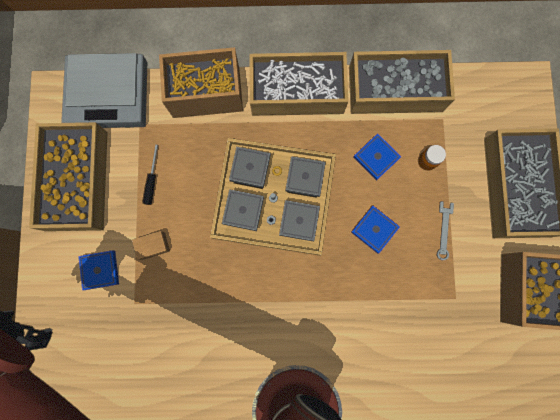

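View pics/scene0.png

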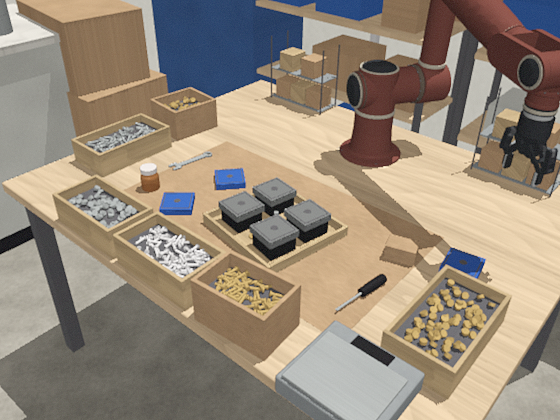

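The top view shows four grey lids at about (249,167), (305,176), (243,210) and (299,219), with the blue look-alikes outside the tray. I'll fit each lid from depth.

```bash
python3 - <<'E'
from h import *
np.set_printoptions(precision=4,suppress=True)
o=ctrl.get_obs()
M=R.from_rotvec(o["tool_rot"]).as_matrix(); print("tool axes\n",M, o["tool_pos"])
for cam in ["top","scene"]:
    p=ctrl.get_image(cam); K=np.array(p["mtx"]); z=p["range_z"]
    v,u=np.mgrid[0:420,0:560]
    c=np.stack([(u-K[0,2])/K[0,0]*z,(v-K[1,2])/K[1,1]*z,z],-1)
    W=c@att(p["attitude"]).T+np.array(p["eye"])
    m=((W[...,2]>.064)&(W[...,2]<.082)&(W[...,0]>.45)&(W[...,0]<.8)&(W[...,1]>-.12)&(W[...,1]<.25)).astype(np.uint8)
    n,l,s,_=cv2.connectedComponentsWithStats(m)
    for i in range(1,n):
        if s[i,4]<150: continue
        P=W[l==i]; r=cv2.minAreaRect((P[:,:2]*1000).astype(np.float32))
        print(cam,s[i,4],P[:,2].mean(),np.median(P[:,2]),[np.round(x,1) for x in r], P.mean(0))
E
```

```text
tool axes
 [[-0.9128  0.4085 -0.0006]
 [ 0.4085  0.9128 -0.0011]
 [ 0.0001 -0.0013 -1.    ]] [0.2551 0.5701 0.2105]
top 1224 0.07358394312784197 0.07354439265950363 [array([635.3, 113.8]), array([92.5, 93. ]), np.float64(77.5)] [0.6345 0.1137 0.0736]
top 1211 0.07160726034959654 0.07162342002098043 [array([608.1, -32.2]), array([91.7, 93.7]), np.float64(79.6)] [ 0.6072 -0.032   0.0716]
top 1269 0.07425632121013931 0.07431073278659328 [array([520.6, 132.5]), array([92.3, 92.3]), np.float64(77.5)] [0.5201 0.1323 0.0743]
top 1187 0.07250600337022299 0.07250734202264186 [array([490.7, -13.7]), array([91.9, 92.5]), np.float64(78.9)] [ 0.4933 -0.0129  0.0725]
scene 560 0.06823062119540435 0.06817659674517929 [array([494.2, -14.5]), array([98.5, 95.5]), np.float64(80.3)] [ 0.4973 -0.0114  0.0682]
scene 641 0.06799877750989206 0.06799129967318951 [array([609.3, -32.4]), array([100.4,  97. ]), np.float64(77.5)] [ 0.6118 -0.0302  0.068 ]
scene 731 0.07007069371438263 0.07014784323949597 [array([521.7, 133. ]), array([97.9, 97.8]), np.float64(77.3)] [0.5255 0.1348 0.0701]
scene 825 0.06952625552324622 0.06963467251662236 [array([637.4, 113.3]), array([98.4, 94.5]), np.float64(77.9)] [0.6399 0.116  0.0695]
```

```bash
cat >> h.py <<'E'
L={'A':(.635,.114,.0736),'B':(.608,-.032,.0716),'C':(.5206,.1325,.0743),'D':(.492,-.0135,.0725)}
e1=np.array([.978,-.208]);e2=np.array([.208,.978])
def go(l,a=0,b=0,h=.05):
    o=ctrl.get_obs();M=R.from_rotvec(o["tool_rot"]).as_matrix()
    c=L[l];t=np.r_[np.array(c[:2])+a*e1+b*e2,c[2]+h]
    print("t",round(o["t"],2),"pos",np.round(o["tool_pos"],4),"F",np.round(o["contact_force"],2),"open",round(o["opening"],4))
    print(l,"tool delta",np.round(M.T@(t-o["tool_pos"]),4),"yaw to e1 deg", np.degrees(np.arctan2(*(M[:2,:2].T@(-e1))[::-1])))
E
python3 -c "
from h import *
go('C',0,.030,.05)"
```

```text
t 0.3 pos [0.2552 0.5703 0.2109] F [-0.78  0.32  0.01] open 0.0851
C tool delta [-0.4148 -0.2618  0.0867] yaw to e1 deg -12.102040225179277
```

>>> apply_moves(
  deltas=[
    [-0.051, -0.0325, 0, 0, -1],
    [-0.051, -0.0325, 0, 0, -1],
    [-0.051, -0.0325, 0, 0, -1],
    [-0.051, -0.0325, 0, 0, -1],
    [-0.051, -0.0325, 0, 0, -1],
    [-0.051, -0.0325, 0, 0, -1],
    [-0.051, -0.0325, 0, 0, -1],
    [-0.051, -0.0325, 0, 0, -1],
  ],
  grip_force=30,
)

```text
t: 1.3
tool_pos: [0.5281, 0.1584, 0.2116]
tool_rot: [0.642, 3.072, 0.003]
contact_force: [1.1, 0.9, -0.1]
opening: 0.0002
```

```bash
python3 -c "
from h import *
go('C',0,.030,.03)"
```

```text
t 1.3 pos [0.5281 0.1584 0.2116] F [ 1.1   0.86 -0.06] open 0.0002
C tool delta [0.0029 0.0024 0.1073] yaw to e1 deg -11.59123369760969
```

>>> apply_moves(
  deltas=[
    [0.003, 0.002, 0.03, 0, -1],
    [0, 0, 0.03, -0.1, -1],
    [0, 0, 0.03, -0.1, -1],
    [0, 0, 0.017, 0, -1],
    [0, 0, 0.01, 0, -1],
    [0, 0, 0.005, 0, -1],
    [0, 0, 0, 0, -1],
    [0, 0, 0, 0, -1],
  ],
)

```text
t: 2.3
tool_pos: [0.5323, 0.1571, 0.0901]
tool_rot: [0.341, 3.112, 0.005]
contact_force: [-1.0, 0.2, 0.4]
opening: -0.0002
```

```bash
python3 -c "
from h import *
go('C',0,.030,.0)"
```

```text
t 2.3 pos [0.5323 0.1571 0.0901] F [-0.98  0.23  0.36] open -0.0002
C tool delta [0.0065 0.0034 0.0158] yaw to e1 deg -0.5127486538939445
```

>>> apply_moves(
  deltas=[
    [0.006, 0.003, 0.008, 0, -1],
    [0, 0, 0.004, 0, -1],
    [0, 0, 0.001, 0, -1],
    [0, 0, 0.001, 0, -1],
    [0, 0, 0.001, 0, -1],
    [0, 0, 0.001, 0, -1],
    [0, 0, 0.001, 0, -1],
    [0, 0, 0.001, 0, -1],
  ],
)

```text
t: 3.3
tool_pos: [0.528, 0.1619, 0.0724]
tool_rot: [0.341, 3.109, 0.006]
contact_force: [0.4, 0.4, -1.3]
opening: -0.0003
```

```bash
python3 -c "
from h import *
go('C',0,.030,.0)"
```

```text
t 3.3 pos [0.528  0.1619 0.0724] F [ 0.44  0.44 -1.3 ] open -0.0003
C tool delta [ 0.0011 -0.0003 -0.0019] yaw to e1 deg -0.5227515475472488
```

>>> apply_moves(
  deltas=[
    [0, 0, 0.001, 0, -1],
    [0, 0, 0.001, 0, -1],
    [0, 0, 0.001, 0, -1],
    [0, 0, 0, 0, -1],
    [0, 0, 0, 0, -1],
    [0, 0, 0, 0, -1],
    [0, 0, 0, 0, -1],
    [0, 0, 0, 0, -1],
  ],
)

```text
t: 4.3
tool_pos: [0.5281, 0.1619, 0.0692]
tool_rot: [0.341, 3.109, 0.006]
contact_force: [-0.5, -0.3, -0.1]
opening: 0.0
```

```bash
python3 - <<'E'
from h import *
p=ctrl.get_image("scene"); i=p["img"][:,:,::-1][150:280,180:370]; cv2.imwrite("pics/s1.png",cv2.resize(i,None,fx=4,fy=4,interpolation=2))
p=ctrl.get_image("wrist"); cv2.imwrite("pics/w1.png",p["img"][:,:,::-1])
for _ in range(3): 
  o=ctrl.get_obs(); print(o["t"],o["tool_pos"],o["contact_force"])
E
```

```text
4.4 [0.5280691  0.1618777  0.06924017] [-0.92026236  0.00522259  0.2014695 ]
4.4 [0.5280691  0.1618777  0.06924017] [-0.92026236  0.00522259  0.2014695 ]
4.4 [0.5280691  0.1618777  0.06924017] [-0.92026236  0.00522259  0.2014695 ]
```

View pics/s1.png

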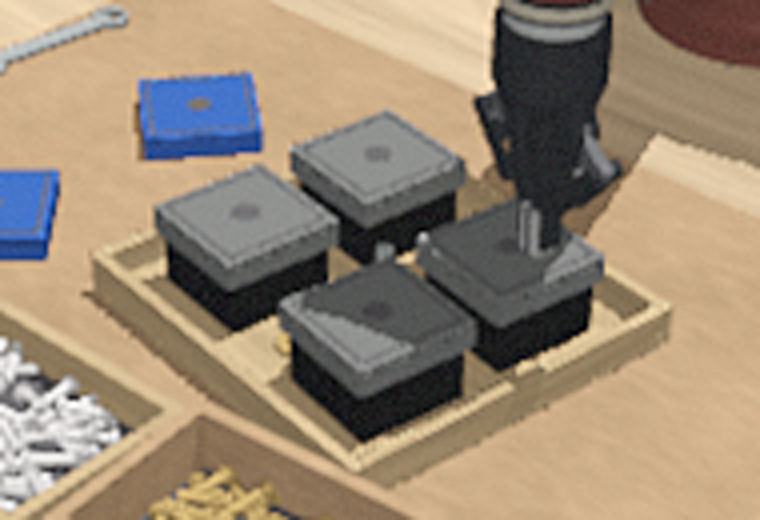

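View pics/w1.png

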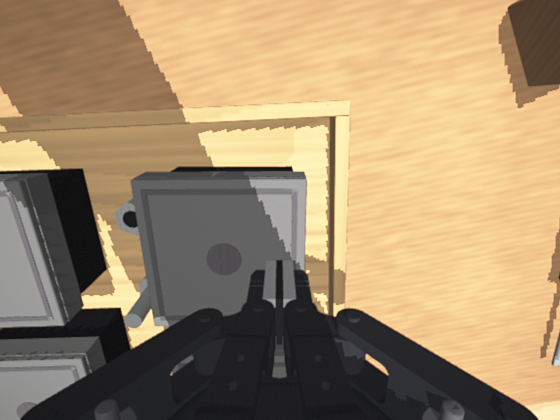

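The fingertip is on lid C near its edge, with little force showing. I'll compare lid plane tilts between the lids.

```bash
cat >> h.py <<'E'
def tilt(cams=("scene","top")):
  for cam in cams:
    p=ctrl.get_image(cam); K=np.array(p["mtx"]); z=p["range_z"]
    v,u=np.mgrid[0:420,0:560]
    c=np.stack([(u-K[0,2])/K[0,0]*z,(v-K[1,2])/K[1,1]*z,z],-1)
    W=c@att(p["attitude"]).T+np.array(p["eye"])
    for l,cc in L.items():
        d=W[...,:2]-np.array(cc[:2]); a=d@e1;b=d@e2
        m=(abs(a)<.038)&(abs(b)<.038)&(W[...,2]>.055)&(W[...,2]<.082)
        if m.sum()<30: print(cam,l,"few");continue
        A=np.c_[a[m],b[m],np.ones(m.sum())]; zz=W[...,2][m]
        for _ in range(6):
            x=np.linalg.lstsq(A,zz,rcond=None)[0]; r=abs(A@x-zz); k=r<max(.002,2*np.median(r)); A,zz=A[k],zz[k]
        print(cam,l,"slope e1,e2",np.round(x[:2],3),"z",round(x[2],4),len(zz))
E
python3 -c "
from h import *
tilt()"
```

```text
scene A slope e1,e2 [-0.001 -0.005] z 0.0696 372
scene B slope e1,e2 [0.012 0.009] z 0.0679 316
scene C slope e1,e2 [0.004 0.016] z 0.0704 265
scene D slope e1,e2 [ 0.005 -0.004] z 0.0685 253
top A slope e1,e2 [-0.009  0.003] z 0.0736 386
top B slope e1,e2 [-0.004 -0.001] z 0.0718 509
top C slope e1,e2 [-0.003  0.003] z 0.0743 229
top D slope e1,e2 [-0.006  0.005] z 0.0724 565
```

>>> apply_moves(
  deltas=[
    [0, 0, 0.001, 0, -1],
    [0, 0, 0.001, 0, -1],
    [0, 0, 0.001, 0, -1],
    [0, 0, 0.001, 0, -1],
    [0, 0, 0, 0, -1],
    [0, 0, 0, 0, -1],
    [0, 0, 0, 0, -1],
    [0, 0, 0.001, 0, -1],
  ],
)

```text
t: 5.5
tool_pos: [0.5282, 0.1619, 0.0639]
tool_rot: [0.341, 3.109, 0.006]
contact_force: [-0.3, 0.4, -0.6]
opening: 0.0003
```

```bash
python3 -c "
from h import *
tilt(); go('C')"
```

```text
scene A slope e1,e2 [0.003 0.002] z 0.0698 357
scene B slope e1,e2 [-0.006  0.004] z 0.0677 284
scene C slope e1,e2 [ 0.009 -0.01 ] z 0.0703 243
scene D slope e1,e2 [0.015 0.002] z 0.0682 256
top A slope e1,e2 [-0.007 -0.001] z 0.0737 377
top B slope e1,e2 [ 0.002 -0.004] z 0.0717 518
top C slope e1,e2 [-0.002  0.006] z 0.0742 216
top D slope e1,e2 [0.002 0.002] z 0.0722 569
t 5.6 pos [0.528  0.1618 0.0637] F [ 0.16  0.16 -0.34] open 0.0001
C tool delta [ 0.     -0.0299 -0.0608] yaw to e1 deg -0.5254983420030065
```

```bash
python3 - <<'E'
from h import *
np.set_printoptions(precision=4,suppress=True)
p=ctrl.get_image("scene"); i=p["img"][:,:,::-1][170:260,270:350]; cv2.imwrite("pics/s2.png",cv2.resize(i,None,fx=7,fy=6.6,interpolation=2))
o=ctrl.get_obs()
p=ctrl.get_image("wrist"); cv2.imwrite("pics/w2.png",p["img"][:,:,::-1])
Mt=np.array(p["mount"]);K=np.array(p["mtx"]);z=p["range_z"]
M=R.from_rotvec(o["tool_rot"]).as_matrix()
def wp(u,v):
    zz=z[v,u]; c=np.array([(u-K[0,2])/K[0,0]*zz,(v-K[1,2])/K[1,1]*zz,zz,1]); t=(Mt@c)[:3]; return t, M@t+o["tool_pos"]
for uv in [(225,200),(225,260),(180,300),(285,220),(290,250),(268,285),(292,285),(268,275),(280,265),(280,275),(280,290),(160,200)]: print(uv,*wp(*uv))
q=np.linalg.inv(Mt)@[0,0,0,1]; print("tcp px",(K@q[:3])[:2]/q[2],q)
E
```

```text
(225, 200) [ 0.0379 -0.0269 -0.0112] [0.485  0.1437 0.0743]
(225, 260) [ 0.0038 -0.0289 -0.0109] [0.5178 0.1345 0.0744]
(180, 300) [-0.0221 -0.0563 -0.0101] [0.5372 0.1021 0.0738]
(285, 220) [ 0.0269  0.0038 -0.0106] [0.5024 0.1713 0.074 ]
(290, 250) [ 0.0098  0.0066 -0.011 ] [0.5196 0.1703 0.0746]
(268, 285) [ 0.0108 -0.0041 -0.0479] [0.5159 0.1601 0.1114]
(292, 285) [ 0.0111  0.0061 -0.0484] [0.5178 0.1701 0.112 ]
(268, 275) [ 0.0104 -0.0044 -0.0388] [0.5164 0.1597 0.1023]
(280, 265) [ 0.011   0.0011 -0.0304] [0.517  0.1652 0.094 ]
(280, 275) [ 0.0108  0.0011 -0.0396] [0.5171 0.1651 0.1032]
(280, 290) [ 0.0109  0.001  -0.052 ] [0.5169 0.165  0.1155]
(160, 200) [ 0.038  -0.06   -0.0115] [0.4777 0.1115 0.0743]
tcp px [277.9214 257.3478] [-0.0006  0.0254  0.1803  1.    ]
```

View pics/s2.png

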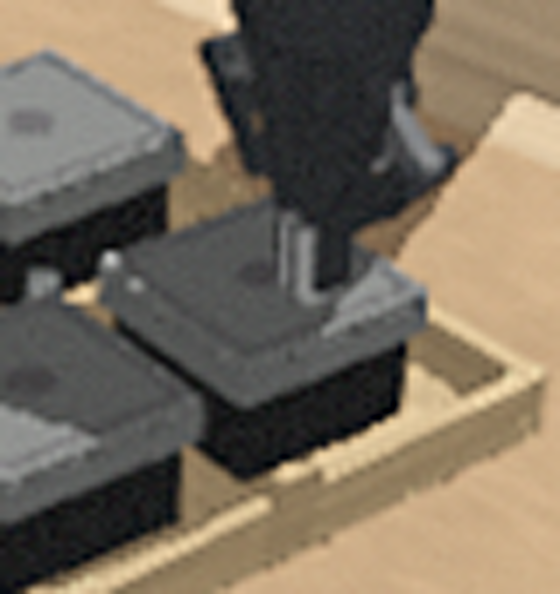

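View pics/w2.png

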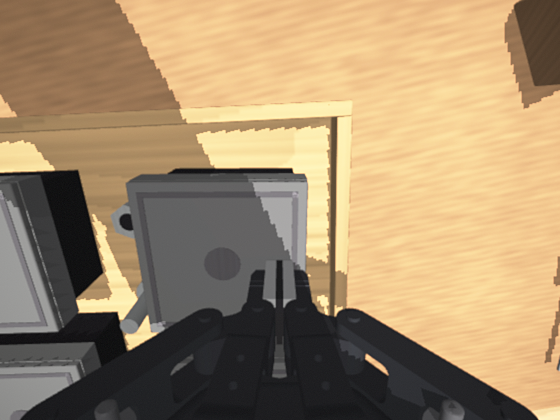

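```bash
python3 - <<'E'
from h import *
np.set_printoptions(precision=4,suppress=True)
o=ctrl.get_obs()
for cam in ["wrist","scene","top"]:
    p=ctrl.get_image(cam); K=np.array(p["mtx"]);z=p["range_z"]
    v,u=np.mgrid[0:420,0:560]
    c=np.stack([(u-K[0,2])/K[0,0]*z,(v-K[1,2])/K[1,1]*z,z],-1)
    M=R.from_rotvec(o["tool_rot"]).as_matrix()
    if cam=="wrist":
        Mt=np.array(p["mount"]); T=c@Mt[:3,:3].T+Mt[:3,3]
        print(Mt, K)
        for col in (268,274,280,286,292): print(col,[(r,*np.round(T[r,col],3)) for r in range(252,276,3)])
        for P in ([0,0,0],[.011,0,0],[.011,0,-.01],[.011,0,-.02]):
            q=np.linalg.inv(Mt)@[*P,1]; print(P,(K@q[:3])[:2]/q[2])
    else:
        T=(c@att(p["attitude"]).T+np.array(p["eye"])-o["tool_pos"])@M
        m=(abs(T[...,0])<.03)&(abs(T[...,1])<.03)&(z>0)&(T[...,2]<-.013)
        print(cam,m.sum()); t=T[m]; k=np.argsort(-t[:,2])[:12]; print(t[k])
        q=np.linalg.inv(att(p["attitude"]))@(o["tool_pos"]-np.array(p["eye"])); print("tcp px",(K@q)[:2]/q[2])
        if cam=="scene": cv2.imwrite("pics/s3.png",cv2.resize(p["img"][:,:,::-1][170:260,270:350],None,fx=7,fy=6.6,interpolation=0))
E
```

```text
[[ 0.0003 -0.9491 -0.3149  0.0809]
 [ 1.      0.0001  0.0006  0.0005]
 [-0.0005 -0.3149  0.9491 -0.1631]
 [ 0.      0.      0.      1.    ]] [[308.9356   0.     278.9729]
 [  0.     308.9356 213.8417]
 [  0.       0.       1.    ]]
268 [(252, np.float64(0.009), np.float64(-0.005), np.float64(-0.011)), (255, np.float64(0.007), np.float64(-0.005), np.float64(-0.011)), (258, np.float64(0.005), np.float64(-0.005), np.float64(-0.01)), (261, np.float64(0.011), np.float64(-0.005), np.float64(-0.026)), (264, np.float64(0.011), np.float64(-0.005), np.float64(-0.029)), (267, np.float64(0.011), np.float64(-0.005), np.float64(-0.032)), (270, np.float64(0.01), np.float64(-0.005), np.float64(-0.034)), (273, np.float64(0.01), np.float64(-0.004), np.float64(-0.037))]
274 [(252, np.float64(0.008), np.float64(-0.002), np.float64(-0.01)), (255, np.float64(0.007), np.float64(-0.002), np.float64(-0.01)), (258, np.float64(0.005), np.float64(-0.002), np.float64(-0.01)), (261, np.float64(0.011), np.float64(-0.002), np.float64(-0.026)), (264, np.float64(0.011), np.float64(-0.002), np.float64(-0.029)), (267, 
[... 1925 characters left out ...]
.0046 -0.0161]
 [-0.0101  0.007  -0.0173]
 [-0.0051  0.0051 -0.0175]
 [-0.003   0.0067 -0.0176]
 [-0.0116  0.0046 -0.0197]
 [-0.0083  0.0046 -0.0217]
 [-0.0124  0.0094 -0.0228]
 [-0.0142  0.0032 -0.0232]
 [-0.0138 -0.0014 -0.0236]
 [-0.0097 -0.0024 -0.0247]
 [-0.0092  0.0095 -0.0248]
 [-0.0139  0.0069 -0.0251]]
tcp px [313.9244 218.8893]
top 1116
[[ 0.0192 -0.0155 -0.013 ]
 [ 0.0258 -0.0091 -0.0132]
 [ 0.0229  0.0153 -0.0134]
 [ 0.0162 -0.0043 -0.0134]
 [ 0.0213  0.0077 -0.0136]
 [ 0.0136 -0.017  -0.0137]
 [ 0.0096 -0.0109 -0.014 ]
 [ 0.0274 -0.0148 -0.0141]
 [ 0.0294 -0.0179 -0.0144]
 [ 0.0194 -0.0026 -0.0148]
 [ 0.0296  0.0083 -0.015 ]
 [ 0.0118 -0.0141 -0.0152]]
tcp px [231.2853 207.2891]
```

Three views agree that the closed fingertips end about 20–24 mm short of the stated TCP, so they're still ~10 mm above the lid. I'll carry on down.

>>> apply_moves(
  deltas=[
    [0, 0, 0.002, 0, -1],
    [0, 0, 0.002, 0, -1],
    [0, 0, 0.001, 0, -1],
    [0, 0, 0.001, 0, -1],
    [0, 0, 0.001, 0, -1],
    [0, 0, 0.001, 0, -1],
    [0, 0, 0.001, 0, -1],
    [0, 0, 0.001, 0, -1],
  ],
)

```text
t: 6.85
tool_pos: [0.5282, 0.1619, 0.0539]
tool_rot: [0.341, 3.11, 0.006]
contact_force: [-4.8, -1.6, 9.2]
opening: -0.0
```

>>> apply_moves(
  deltas=[
    [0, 0, 0.0005, 0, -1],
    [0, 0, 0.0005, 0, -1],
    [0, 0, 0.0005, 0, -1],
    [0, 0, 0.0005, 0, -1],
    [0, 0, 0.0005, 0, -1],
    [0, 0, 0.0005, 0, -1],
    [0, 0, 0.0005, 0, -1],
    [0, 0, 0.0005, 0, -1],
  ],
)

```text
t: 7.85
tool_pos: [0.5282, 0.1619, 0.0539]
tool_rot: [0.341, 3.112, 0.004]
contact_force: [-3.0, -1.4, 5.7]
opening: 0.0003
```

```bash
python3 - <<'E'
from h import *
tilt(("scene",)); go('C')
o=ctrl.get_obs()
p=ctrl.get_image("wrist"); cv2.imwrite("pics/w3.png",p["img"][:,:,::-1])
p=ctrl.get_image("scene"); cv2.imwrite("pics/s4.png",cv2.resize(p["img"][:,:,::-1][140:260,250:350],None,fx=5,fy=5,interpolation=2))
E
```

```text
scene A slope e1,e2 [-0.009 -0.002] z 0.0698 365
scene B slope e1,e2 [-0.001  0.002] z 0.068 282
scene C slope e1,e2 [0.019 0.005] z 0.0701 212
scene D slope e1,e2 [0.001 0.003] z 0.0686 248
t 7.9 pos [0.5282 0.1619 0.0539] F [-3.95 -0.04  5.49] open 0.0001
C tool delta [ 0.0003 -0.03   -0.0705] yaw to e1 deg -0.4935692228231379
```

View pics/w3.png

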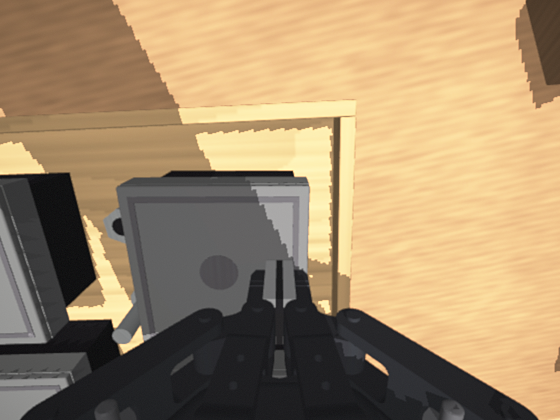

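View pics/s4.png

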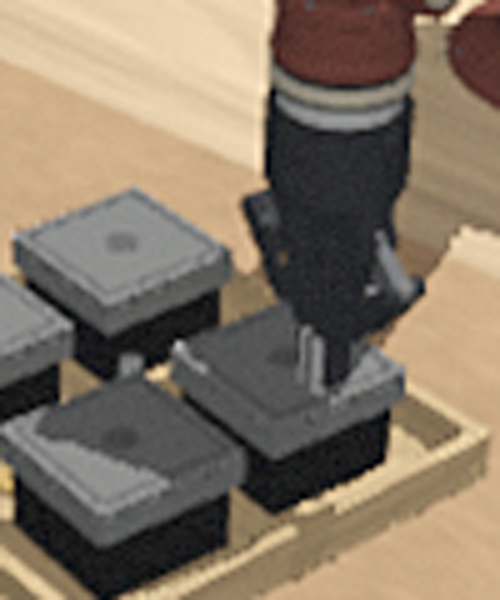

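Lid C took 5–9 N near its edge and stayed level, so it's seated. Contact came at TCP z≈0.054. Next is lid D.

>>> apply_moves(
  deltas=[
    [0, 0, -0.01, 0, -1],
    [0, 0, -0.012, 0, -1],
    [0.0, -0.03, 0, 0, -1],
    [0, -0.05, 0, 0, -1],
    [0, -0.04, 0, 0, -1],
    [0, -0.03, 0, 0, -1],
    [0, 0, 0, 0, -1],
    [0, 0, 0, 0, -1],
  ],
)

```text
t: 9.0
tool_pos: [0.4983, 0.0122, 0.0811]
tool_rot: [0.337, 3.101, 0.007]
contact_force: [0.1, -0.1, 0.1]
opening: -0.0001
```

```bash
python3 -c "
from h import *
go('D',0,.03,-.0204)"
```

```text
t 9.0 pos [0.4983 0.0122 0.0811] F [ 0.06 -0.09  0.06] open -0.0001
D tool delta [0.0014 0.0034 0.029 ] yaw to e1 deg -0.4094937129554487
```

>>> apply_moves(
  deltas=[
    [0.001, 0.003, 0.014, 0, -1],
    [0, 0, 0.008, 0, -1],
    [0, 0, 0.003, 0, -1],
    [0, 0, 0.001, 0, -1],
    [0, 0, 0.001, 0, -1],
    [0, 0, 0.001, 0, -1],
    [0, 0, 0.001, 0, -1],
    [0, 0, 0.001, 0, -1],
  ],
)

```text
t: 10.0
tool_pos: [0.4989, 0.0185, 0.0495]
tool_rot: [0.332, 3.103, 0.009]
contact_force: [-2.3, 2.4, 6.4]
opening: -0.0001
```

>>> apply_moves(
  deltas=[
    [0, 0, 0.0007, 0, -1],
    [0, 0, 0.0007, 0, -1],
    [0, 0, 0.0007, 0, -1],
    [0, 0, 0.0007, 0, -1],
    [0, 0, 0.0007, 0, -1],
    [0, 0, 0.0007, 0, -1],
    [0, 0, 0.0007, 0, -1],
    [0, 0, 0.0007, 0, -1],
  ],
)

```text
t: 11.0
tool_pos: [0.4989, 0.0186, 0.0495]
tool_rot: [0.332, 3.106, 0.009]
contact_force: [-2.6, 1.3, 5.5]
opening: -0.0
```

```bash
python3 -c "
from h import *
tilt(('scene',))
go('D',0,.03,-.0204)"
```

```text
scene A slope e1,e2 [0.008 0.   ] z 0.07 377
scene B slope e1,e2 [ 0.    -0.008] z 0.0677 301
scene C slope e1,e2 [0.001 0.004] z 0.0703 317
scene D slope e1,e2 [ 0.023 -0.136] z 0.0693 182
t 11.05 pos [0.4989 0.0186 0.0495] F [-3.45  1.53  5.55] open 0.0003
D tool delta [ 0.0001 -0.0028 -0.0026] yaw to e1 deg -0.20281065583116098
```

Lid D tips, with a slope of 0.136 towards the press. I'll lift off, check that it falls back level, and then press its middle.

>>> apply_moves(
  deltas=[
    [0, 0, -0.004, 0, -1],
    [0, 0, -0.012, 0, -1],
    [0, -0.016, 0, 0, -1],
    [0, -0.017, 0, 0, -1],
    [0, 0, 0, 0, -1],
    [0, 0, 0, 0, -1],
    [0, 0, 0, 0, -1],
    [0, 0, 0, 0, -1],
  ],
)

```text
t: 12.05
tool_pos: [0.4912, -0.0171, 0.066]
tool_rot: [0.334, 3.105, 0.007]
contact_force: [1.0, -1.1, -0.0]
opening: 0.0
```

```bash
python3 - <<'E'
from h import *
tilt()
go('D',0,0,-.0204)
o=ctrl.get_obs();p=ctrl.get_image("wrist");cv2.imwrite("pics/w4.png",p["img"][:,:,::-1])
p=ctrl.get_image("top"); K=np.array(p["mtx"]); z=p["range_z"]
v,u=np.mgrid[0:420,0:560]
W=np.stack([(u-K[0,2])/K[0,0]*z,(v-K[1,2])/K[1,1]*z,z],-1)@att(p["attitude"]).T+np.array(p["eye"])
E
```

```text
scene A slope e1,e2 [-0.001 -0.01 ] z 0.0699 377
scene B slope e1,e2 [ 0.002 -0.001] z 0.068 295
scene C slope e1,e2 [ 0.011 -0.004] z 0.0703 329
scene D slope e1,e2 [0.006 0.003] z 0.0683 216
top A slope e1,e2 [-0.003 -0.005] z 0.0733 517
top B slope e1,e2 [-0.002 -0.005] z 0.0714 376
top C slope e1,e2 [-0.004 -0.   ] z 0.0744 545
top D slope e1,e2 [-0.026  0.003] z 0.0719 151
t 12.15 pos [ 0.4912 -0.0171  0.066 ] F [-0.41  0.28  0.15] open 0.0
D tool delta [0.0002 0.0036 0.0139] yaw to e1 deg -0.26313544618266377
```

View pics/w4.png

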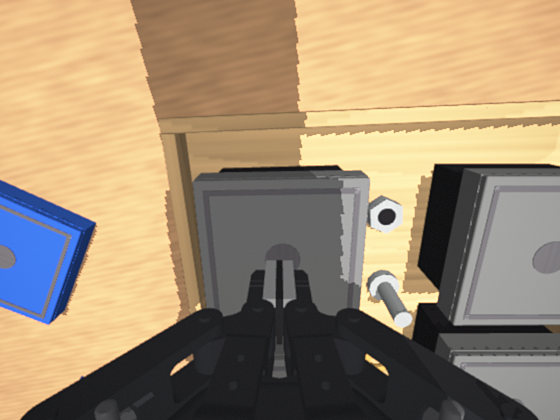

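>>> apply_moves(
  deltas=[
    [0, 0.0025, 0.007, 0, -1],
    [0, 0, 0.003, 0, -1],
    [0, 0, 0.001, 0, -1],
    [0, 0, 0.001, 0, -1],
    [0, 0, 0.001, 0, -1],
    [0, 0, 0.001, 0, -1],
    [0, 0, 0.001, 0, -1],
    [0, 0, 0.001, 0, -1],
  ],
)

```text
t: 13.25
tool_pos: [0.492, -0.0142, 0.052]
tool_rot: [0.333, 3.108, 0.007]
contact_force: [-4.0, 0.3, 6.9]
opening: -0.0001
```

```bash
python3 -c "
from h import *
tilt(('scene',))
go('D',0,0,-.0204)"
```

```text
scene A slope e1,e2 [-0.006 -0.005] z 0.0698 389
scene B slope e1,e2 [-0.     0.006] z 0.0677 300
scene C slope e1,e2 [-0.001 -0.002] z 0.0701 331
scene D slope e1,e2 [0.012 0.002] z 0.0685 199
t 13.3 pos [ 0.492  -0.0142  0.052 ] F [-3.32  0.8   6.94] open -0.0001
D tool delta [ 0.0001  0.0006 -0.0001] yaw to e1 deg -0.22566737882015478
```

>>> apply_moves(
  deltas=[
    [0, 0, 0.0015, 0, -1],
    [0, 0, 0.002, 0, -1],
    [0, 0, 0.002, 0, -1],
    [0, 0, 0.002, 0, -1],
    [0, 0, 0.002, 0, -1],
    [0, 0, 0.002, 0, -1],
    [0, 0, 0.002, 0, -1],
    [0, 0, 0.002, 0, -1],
  ],
)

```text
t: 14.3
tool_pos: [0.4918, -0.0142, 0.0497]
tool_rot: [0.333, 3.118, 0.007]
contact_force: [-6.5, -0.2, 11.0]
opening: 0.0
```

```bash
python3 -c "
from h import *
tilt(('scene',))
go('D',0,0,-.0204)"
```

```text
scene A slope e1,e2 [0.012 0.005] z 0.0697 380
scene B slope e1,e2 [ 0.005 -0.003] z 0.0681 309
scene C slope e1,e2 [-0.     0.003] z 0.0704 314
scene D slope e1,e2 [-0.006  0.006] z 0.0661 211
t 14.35 pos [ 0.4918 -0.0141  0.0496] F [-6.1   0.53 11.14] open -0.0002
D tool delta [-0.0001  0.0007 -0.0025] yaw to e1 deg -0.16661803390877591
```

Going down straight and level, 2.4 mm so far. Continuing.

>>> apply_moves(
  deltas=[
    [0, 0, 0.0025, 0, -1],
    [0, 0, 0.0025, 0, -1],
    [0, 0, 0.0025, 0, -1],
    [0, 0, 0.0025, 0, -1],
    [0, 0, 0.0025, 0, -1],
    [0, 0, 0.0025, 0, -1],
    [0, 0, 0.0025, 0, -1],
    [0, 0, 0.0025, 0, -1],
  ],
)

```text
t: 15.35
tool_pos: [0.4915, -0.0141, 0.0479]
tool_rot: [-0.33, -3.117, -0.005]
contact_force: [-9.8, 1.8, 15.1]
opening: -0.0
```

>>> apply_moves(
  deltas=[
    [0, 0, 0.003, 0, -1],
    [0, 0, 0.003, 0, -1],
    [0, 0, 0.003, 0, -1],
    [0, 0, 0.003, 0, -1],
    [0, 0, 0.003, 0, -1],
    [0, 0, 0.003, 0, -1],
    [0, 0, 0.003, 0, -1],
    [0, 0, 0.003, 0, -1],
  ],
)

```text
t: 16.35
tool_pos: [0.4912, -0.0141, 0.0479]
tool_rot: [-0.325, -3.101, -0.004]
contact_force: [-10.8, 1.6, 18.3]
opening: -0.0003
```

```bash
python3 -c "
from h import *
tilt(('scene',))
go('D',0,0,-.0204)"
```

```text
scene A slope e1,e2 [ 0.008 -0.006] z 0.0699 374
scene B slope e1,e2 [-0.003  0.006] z 0.0678 298
scene C slope e1,e2 [-0.004 -0.002] z 0.0704 330
scene D slope e1,e2 [0.008 0.   ] z 0.0644 207
t 16.4 pos [ 0.4913 -0.0142  0.0479] F [-10.49   1.19  19.34] open 0.0003
D tool delta [-0.0005  0.0008 -0.0042] yaw to e1 deg 0.029015224873482258
```

The lid is down 4.1 mm and has stopped at 19 N. Retreating straight up.

>>> apply_moves(
  deltas=[
    [0, 0, -0.002, 0, -1],
    [0, 0, -0.004, 0, -1],
    [0, 0, -0.02, 0, -1],
    [0, 0, -0.04, 0, -1],
    [0, 0, -0.04, 0, -1],
    [0, 0, -0.03, 0, -1],
    [0, 0, 0, 0, -1],
    [0, 0, 0, 0, -1],
  ],
)

```text
t: 17.4
tool_pos: [0.4934, -0.0148, 0.1856]
tool_rot: [-0.326, -3.099, -0.004]
contact_force: [-0.1, 0.2, -0.5]
opening: -0.0002
```

```bash
python3 - <<'E'
from h import *
tilt(); go('D')
p=ctrl.get_image("top"); cv2.imwrite("pics/t9.png",p["img"][:,:,::-1]);p=ctrl.get_image("scene"); cv2.imwrite("pics/s9.png",p["img"][:,:,::-1])
v,u=np.mgrid[0:420,0:560]
z=p["range_z"];K=np.array(p["mtx"])
W=np.stack([(u-K[0,2])/K[0,0]*z,(v-K[1,2])/K[1,1]*z,z],-1)@att(p["attitude"]).T+np.array(p["eye"])
m=((W[...,2]>.060)&(W[...,2]<.082)&(W[...,0]>.45)&(W[...,0]<.8)&(W[...,1]>-.12)&(W[...,1]<.25)).astype(np.uint8)
n,l,s,_=cv2.connectedComponentsWithStats(m)
for i in range(1,n):
    if s[i,4]>150: P=W[l==i]; print(s[i,4],cv2.minAreaRect((P[:,:2]*1000).astype(np.float32)))
E
```

```text
scene A slope e1,e2 [ 0.001 -0.001] z 0.0699 387
scene B slope e1,e2 [ 0.004 -0.001] z 0.0678 300
scene C slope e1,e2 [ 0.009 -0.001] z 0.0704 337
scene D slope e1,e2 [-0.003  0.009] z 0.0641 258
top A slope e1,e2 [0.002 0.013] z 0.0736 536
top B few
top C slope e1,e2 [ 0.002 -0.006] z 0.0743 560
top D slope e1,e2 [ 0.002 -0.004] z 0.0683 370
t 17.5 pos [ 0.4933 -0.0148  0.1854] F [-0.06  0.54 -0.44] open -0.0004
D tool delta [-0.0002  0.001   0.0629] yaw to e1 deg 0.003475722180042997
558 ((494.75140380859375, -14.411506652832031), (96.3537826538086, 92.97037506103516), 81.4688949584961)
713 ((608.267578125, -33.483028411865234), (101.76809692382812, 97.08805847167969), 79.04340362548828)
801 ((522.4908447265625, 132.46824645996094), (100.52484130859375, 97.44955444335938), 77.28627014160156)
886 ((636.35400390625, 113.51051330566406), (98.66807556152344, 99.40292358398438), 78.776123046875)
```

View pics/s9.png

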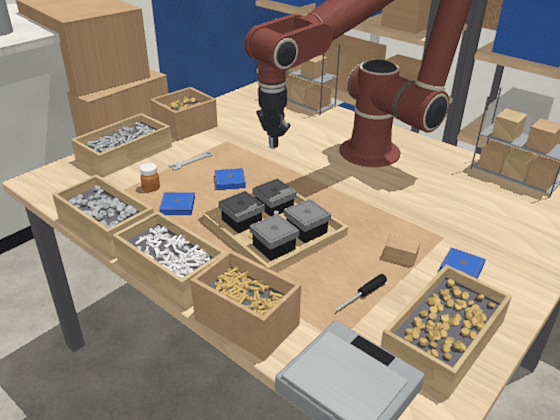

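The scene view shows all four lids level at about (242,210), (274,195), (307,218) and (274,235). The bystanders are where they were and the gripper is well clear. Lid D sits 4.2 mm lower and has moved less than 1 mm sideways, so I'm handing in.

```bash
python3 -c "
from h import *
print(ctrl.finish_job())"
```

```text
the job is handed in; nothing more can be done
None
```

I found the loose lid, pressed it home and handed the job in after about 17.5 s of robot time. It was the lid at about (0.492, -0.014) m.

- **Finding it:** I pressed two lids 30 mm from their middle. The first, at (0.521, 0.133), took 5 to 9 N and stayed level. The second tipped by about 0.136 rad under roughly 5.5 N, then fell back level when I let go. I did not need to press the other two.
- **Pressing it home:** I pressed that lid in its middle. It went straight down 4.1 mm and then stopped, with about 19 N on it.
- **Last checks:** After the gripper was clear, both cameras put that lid 4.1 to 4.2 mm lower than at the start, and it had moved less than 1 mm sideways. All four lids read level to within about 0.013 rad, and none had shifted more than about 2 mm. The other objects looked unmoved in the picture; I did not measure them. The wrist force was back to about zero.

Some readings disagreed:
- **Fingertip position:** The closed fingertips met the lids with the reported tool position about 20 mm below the lid tops. I went by contact force and camera depth instead.
- **Camera heights:** The two fixed cameras differ by about 4 mm in absolute height, so I relied only on changes within each one.
- **Hidden lid:** The arm hid the lid at (0.608, -0.032) from the top camera in the final check. The scene camera showed it level and in place.

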